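# Find the cartridge with the steel core and show it to the reader

### The job

Two look-alike damper cartridges for the heat press stand in the grey rack; one is heavy with its steel core, the other holds only a plastic transport dummy. Lift the orange-capped one clear of the rack, feel its weight for a second and stand it back in the rack, then lift the white-capped one in the same way. Finish while holding the heavier of the two, upright and still about 10 cm above the reader's white circle, with the lighter one standing in the rack; keep both upright throughout and leave the jar, tape roll and screwdriver where they are.

Things in the scene. Friction and masses are not known exactly. Their poses are not given: they have to be found in the camera images.
- cartridge_orange: upright round cartridge, dark steel housing 44 mm in diameter, 90 mm tall, straight sides; its top 6 mm is an orange cap of the same diameter. Origin at the centre of its underside, z up along its axis. Mass 0.39 to 0.57 kg with steel core or 0.13 to 0.17 kg with dummy, at random; nothing outside shows which. The core has 2 mm of play. Starts in one of the two nests
- cartridge_white: the same cartridge with a white cap; same size, origin and possible masses. Exactly one of the two has the steel core, at random. Starts in the other nest
- rack: fixed grey plastic block, 90 mm (its x) by 250 mm (its y), 30 mm high, with two round nests 49 mm wide and 15 mm deep, mouths chamfered by 3 mm, 120 mm apart along its y. A cartridge in a nest stands on its floor, 15 mm above the work surface, so its top is 105 mm above the work surface. Origin at the centre of the underside
- rack_hole0 (a point): centre of the mouth of one nest, at the rack's top face, at +60 mm along the rack's y
- rack_hole1 (a point): centre of the mouth of the other nest, at -60 mm along the rack's y
- reader: fixed code reader: a blue base plate 130 mm (x) by 150 mm (y) and 12 mm thick with a white circle of 74 mm on it; at its +x edge stands a short post with a black reading head, 98 mm high in all, 60 mm wide, which begins 34 mm towards +x of the base's centre. Origin at the centre of the underside
- reader_spot (a point): centre of the white circle, on the base's top (13 mm above the work surface), 10 mm towards -x of the reader's centre
- jar: bystander: amber jar with yellow cap, 66 mm in diameter, 85 mm tall, origin at the centre of its underside; leave alone
- tape: bystander: amber roll of heat tape lying flat, 90 mm outside diameter, 24 mm high, origin at the centre of its underside; leave alone
- screwdriver: bystander: screwdriver with red handle, about 190 mm long and 25 mm thick, lying along its own x on the table; leave alone

How it is judged:
By the outcome, as a careful person would: the job done as asked, in the order asked, and still so for the second after the job is handed in, while the arm keeps its last pose, push and grip.
It also fails if it takes over 67 s, if anything falls off the work surface, if the arm or the gripper's body presses on something with over 40 N, if the wrist force passes 120 N, or if a joint passes its speed limit or range.

### The arm

A 6-joint arm with a two-finger parallel gripper is mounted at the origin on the work surface. World frame = base frame: x ahead of the robot, y to its left, z up, the work surface at z = 0. Lengths are in m, angles in rad, forces in N, time in s.
With the tool pointing down it reaches from about 0.3 to 0.95 m from the base axis. Payload 3.1 kg.
Tool frame: the origin (TCP) lies between the finger pads; the fingertips stand 25 mm ahead of it and the grasp point (between the pads) lies 6 mm ahead of it; z points along the fingers, x is the direction in which the jaws open and shut, and the axes are right-handed (so a half turn about z gives the same grasp; the last joint's range is limited). The gripper opens to 85 mm and grips with 20 to 120 N. Pads are 22 mm wide; open, the fingers measure 114 mm over their backs; the gripper's body (76 mm by 85 mm) begins 54 mm behind the grasp point. The pads swing forward as they close: fully open they stand 13 mm farther back than shut.
Start: joints at [-1.331, 0.308, 1.634, -0, 1.2, -0.07], TCP at [0.191, -0.595, 0.256] pointing down, gripper open.
Joint ranges: [-3.06, 3.06], [-0.79, 1.96], [0.05, 2.63], [-1.19, 4.34], [0.05, 2.64], [-2.94, 2.94]. Speed limits (rad/s): [2.79, 2.79, 3.14, 3.14, 3.14, 3.14].

### API

Orientations are given as [roll, pitch, yaw] about the fixed x, y, z axes, in that order (R = Rz(yaw) Ry(pitch) Rx(roll)).
In Python, from workcell import readout, eyes, workorder gives the robot as it stands. The module is installed in compiled form; this text tells all that it offers.
- The arm moves only by the tool carry_out, never from a script. Its argument "commands" is a list that holds one entry, the list of rows, each a list of 7 numbers: the shift along the tool's x, y, z in cm, then the turn, a rotation vector about the tool's x, y, z in rad, then the finger opening in cm, from 0 to 8.54. In form: [[[dx, dy, dz, ax, ay, az, fingers], ...]]. A call has exactly 10 rows; each row is the pose to reach, as a shift and turn from the pose commanded when the call began, along the tool's axes at that moment; what a row does not reach only later rows make up. A row lasts 1/12 s, in which the tool goes at most 41.7 mm and 7.16 degrees, less where a joint would pass 70% of its speed; a pose out of reach is approached as far as the arm can. A call with a gripper value outside its range is refused whole. The fingers move at their own pace and stop on an object; "squeeze" is the grip in N (left out, the last holds). Time passes only in rows, so rows that repeat a pose let the fingers close, or fill a call up. It gives the time, the measured TCP pose, the force and the opening at its end, in the units of the state.
- readout.observe(): the state, without advancing time (a new reading comes with each control period).
- eyes.camera(name): name is "scene" or "top" or "wrist"; returns a dict with "image" (480x640x3 uint8, red, green, blue), "mtx" (3x3 intrinsics, pixels), "R" (3x3) and "t" (3): a world point X has camera coordinates R X + t. Camera axes: x right, y down, z forward; pixel columns grow to the right and rows downward; lengths in m; the calibration is good to about 2 mm. A picture is of the moment at which its call begins. There is no depth.
- workorder.hand_in(): hands the job in, once; it reports no verdict.
The state is a dict: "time": time; "qpos": joint angles; "joint_velocities": joint speeds; "joint_efforts": joint torques, N m; "ee_pos": TCP position; "tool_rot": TCP orientation; "contact_force": force on the tool from outside, world axes, zero at the start; "moment": the same for the moment, N m; "finger_gap": finger opening in m.
Only numpy, scipy, OpenCV 4.12 (cv2) and the standard library are available. Lean on these libraries where they do the work, as an engineer would, in place of code of your own. Each camera call takes 0.05 s, during which the arm holds its last target. There are 200 camera calls.

## Working session

There is one attempt and no reset: what is moved stays moved. The work goes in short steps, Python scripts to look and compute and a tool call to move; the robot and the scene stay as the last step left them, time stands still between calls to the robot, and variables do not carry over. Pictures are saved under pics/ and viewed, about 8 in all and at most 12, crops included, and the job is handed in when it is done.

Besides the shell and the picture viewer there is one more tool, called after ">>>" in YAML: its name, and indented under it one key for each argument. carry_out: Moves the arm, as the interface text tells. Its arguments: {"type":"object","properties":{"commands":{"type":"array","items":{"type":"array","items":{"type":"array","items":{"type":"number"}}}},"squeeze":{"type":"number"}},"required":["commands"]}

```bash
mkdir -p pics
cat > h.py <<'E'
import numpy as np,cv2
from workcell import readout,eyes,workorder
def ray(c,uv,z):
    d=c["R"].T@np.linalg.inv(c["mtx"])@np.array([uv[0],uv[1],1.]); o=-c["R"].T@c["t"]
    return o+d*(z-o[2])/d[2]
def save(c,n): cv2.imwrite(f"pics/{n}.png",cv2.cvtColor(np.asarray(c["image"]),cv2.COLOR_RGB2BGR))
E
python3 - <<'E'
from h import *
s=readout.observe();print(s)
for n in("top","scene"):
    c=eyes.camera(n);save(c,n+"0");np.savez(f"{n}0.npz",**{k:np.array(v) for k,v in c.items()});print(n,-np.array(c["R"]).T@c["t"])
E
```

```text
{'time': 0.0, 'qpos': array([-1.33072225e+00,  3.09032717e-01,  1.63520958e+00,  3.77524116e-05,
        1.19974066e+00, -6.96937630e-02]), 'joint_velocities': array([ 1.37430738e-03, -4.70063367e-04, -5.60520793e-05,  1.10341158e-04,
        2.05055946e-04,  1.90238812e-03]), 'joint_efforts': array([-1.19657823e-03, -4.15256310e+01, -2.76666713e+01, -2.94066522e-04,
        1.01509973e-02, -7.89302106e-06]), 'ee_pos': array([ 0.19032308, -0.59448914,  0.25501882]), 'tool_rot': array([-3.14139113e+00,  2.38204873e-03, -1.26104198e+00]), 'contact_force': array([-0.62373594,  0.5976359 , -0.16811973]), 'moment': array([ 0.00952987,  0.00655404, -0.03580631]), 'finger_gap': 0.08508530571828128}
top [0.57407811 0.09246688 0.96705278]
scene [ 1.08839797 -0.39239224  0.70110046]
```

View pics/top0.png

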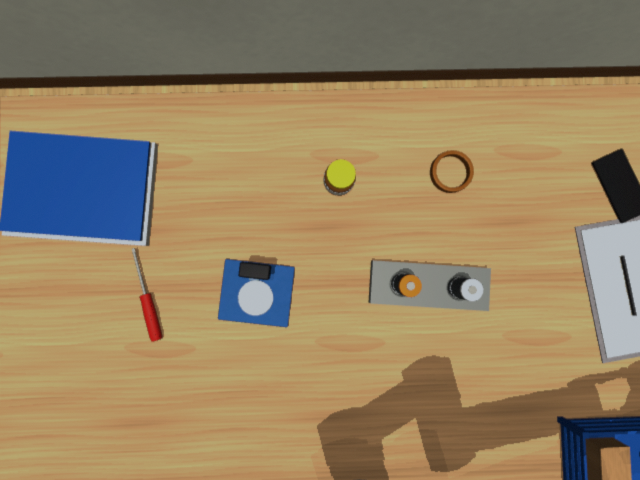

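View pics/scene0.png

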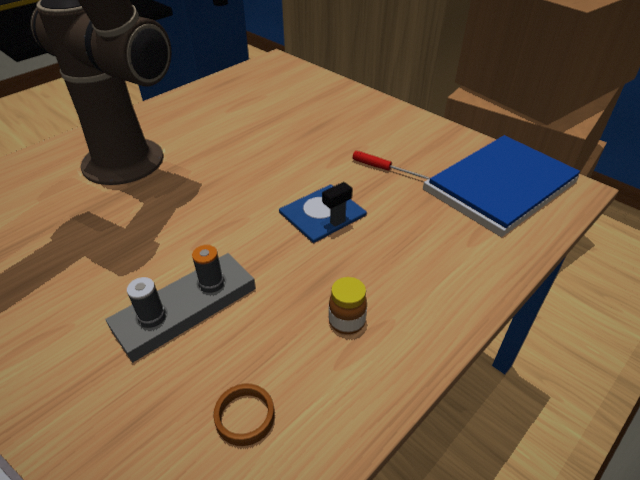

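The top view shows the orange cap at (410,286), the white cap at (471,290), the reader circle at (256,298) with its head at (255,270), and the jar at (341,175). Next I'll measure these by mask and ray.

Run:
```python
from h import *
def load(n):
    z=np.load(n);return {k:z[k] for k in z}
T=load("top0.npz");S=load("scene0.npz")
def blob(c,box,lo,hi):
    x0,y0,x1,y1=box
    m=cv2.inRange(cv2.cvtColor(c["image"],cv2.COLOR_RGB2HSV)[y0:y1,x0:x1],lo,hi)
    k=max(cv2.findContours(m,0,2)[0],key=cv2.contourArea); k=cv2.convexHull(k)
    r=cv2.minAreaRect(k); (x,y),rad=cv2.minEnclosingCircle(k); 
    return np.array([r[0][0]+x0,r[0][1]+y0]),cv2.contourArea(k),rad,r,cv2.boxPoints(r)+[x0,y0]
W=((0,0,120),(179,50,255))
for n,c,z,box,lo,hi in [("orT",T,.105,(390,265,430,305),(5,150,100),(20,255,255)),("whT",T,.105,(458,275,488,305),(0,0,150),(179,50,255)),
  ("orS",S,.105,(185,235,225,262),(5,150,90),(20,255,255)),("spotT",T,.013,(232,275,280,320),*W),("spotS",S,.013,(295,190,332,225),*W),
  ("jar",T,.085,(320,150,365,200),(22,150,100),(35,255,255)),("base",T,.012,(210,250,300,335),(100,100,40),(125,255,255))]:
    b=blob(c,box,lo,hi); print(n,b[0].round(1),b[1],round(b[2],1),ray(c,b[0],z).round(4))
b=blob(T,(362,250,500,318),(0,0,60),(179,45,150))
P=[ray(T,p,.03) for p in b[4]];print("rack",np.round(P,4).tolist(),"ctr",np.mean(P,0).round(4),b[3])
for i in range(4):
    d=P[i]-P[i-1];print(np.linalg.norm(d).round(3),np.degrees(np.arctan2(d[1],d[0])).round(1))
```

```text
orT [409.5 285.5] 360.0 11.0 [ 0.5208 -0.1017  0.105 ]
whT [472.  289.5] 375.0 11.3 [ 0.5096 -0.2225  0.105 ]
orS [204.  252.5] 338.0 12.6 [ 0.5205 -0.1026  0.105 ]
spotT [255.3 297.2] 911.5 17.4 [0.4999 0.2063 0.013 ]
spotS [316. 207.] 404.5 13.7 [0.4941 0.2016 0.013 ]
jar [340.7 173.4] 664.5 14.9 [0.7456 0.0228 0.085 ]
base [255.8 292.6] 4183.0 45.3 [0.5095 0.2049 0.012 ]
rack [[0.483, -0.0319, 0.03], [0.5714, -0.0406, 0.03], [0.5481, -0.2916, 0.03], [0.4595, -0.2818, 0.03]] ctr [ 0.5155 -0.1614  0.03  ] ((67.74040985107422, 35.2735710144043), (119.46131134033203, 42.556678771972656), 3.6913859844207764)
0.251 84.6
0.089 -5.6
0.252 -95.3
0.089 173.7
```

```bash
cat >> h.py <<'E'
from scipy.spatial.transform import Rotation as Ro
def go(x,y,z,yaw=-.09):
    s=readout.observe();R=Ro.from_euler("xyz",s["tool_rot"])
    d=R.inv().apply(np.array([x,y,z])-s["ee_pos"])*100
    print("t",s["time"],"pos",s["ee_pos"].round(4),"rot",s["tool_rot"].round(4),"shift cm",d.round(2),"rv",(R.inv()*Ro.from_euler("xyz",[np.pi,0,yaw])).as_rotvec().round(4),"F",s["contact_force"].round(2),"gap",round(s["finger_gap"],4))
E
python3 -c "
from h import *
go(.521,-.102,.19)"
```

```text
t 0.1 pos [ 0.1903 -0.5946  0.2552] rot [-3.1415e+00  2.1000e-03 -1.2610e+00] shift cm [-36.82 -46.51   6.6 ] rv [-0.0013  0.0018 -1.171 ] F [ 0.43 -0.03  0.14] gap 0.0853
```

>>> carry_out:
  commands:
    - [[-1.2,-1.5,0,0,0,-0.04,8.5],[-3.6,-4.5,0,0,0,-0.12,8.5],[-6,-7.6,0,0,0,-0.2,8.5],[-8.5,-10.7,0,0,0,-0.28,8.5],[-11,-13.9,0.5,0,0,-0.36,8.5],[-13.5,-17,1,0,0,-0.44,8.5],[-16,-20.2,1.5,0,0,-0.52,8.5],[-18.5,-23.3,2,0,0,-0.6,8.5],[-21,-26.5,2.5,0,0,-0.68,8.5],[-23.5,-29.6,3,0,0,-0.76,8.5]]

```text
time: 0.93
ee_pos: [0.4013, -0.2792, 0.2258]
tool_rot: [-3.141, 0.0, -0.497]
contact_force: [0.2, -0.4, 0.2]
finger_gap: 0.0849
```

```bash
python3 -c "
from h import *
go(.521,-.102,.19)"
```

```text
t 0.9333 pos [ 0.4013 -0.2792  0.2258] rot [-3.1414e+00  3.0000e-04 -4.9730e-01] shift cm [  2.07 -21.29   3.58] rv [-2.000e-04  2.000e-04 -4.073e-01] F [ 0.23 -0.38  0.2 ] gap 0.0849
```

>>> carry_out:
  commands:
    - [[0.3,-3.5,0.5,0,0,-0.07,8.5],[0.7,-7,1,0,0,-0.14,8.5],[1.0,-10.5,1.6,0,0,-0.21,8.5],[1.4,-14,2.3,0,0,-0.28,8.5],[1.7,-17,3,0,0,-0.34,8.5],[1.9,-19.3,3.4,0,0,-0.38,8.5],[2.07,-20.7,3.6,0,0,-0.407,8.5],[2.07,-21.3,3.6,0,0,-0.407,8.5],[2.07,-21.3,3.6,0,0,-0.407,8.5],[2.07,-21.3,3.6,0,0,-0.407,8.5]]

```text
time: 1.77
ee_pos: [0.5208, -0.1045, 0.1901]
tool_rot: [3.141, 0.001, -0.094]
contact_force: [0.5, -0.7, 0.1]
finger_gap: 0.0853
```

Run:
```python
from h import *
go(.521,-.102,.078)
c=eyes.camera("wrist");save(c,"w1");print(-c["R"].T@c["t"])
m=cv2.inRange(cv2.cvtColor(c["image"],cv2.COLOR_RGB2HSV),(5,150,90),(20,255,255))
k=cv2.convexHull(max(cv2.findContours(m,0,2)[0],key=cv2.contourArea));e=cv2.fitEllipse(k);print(e,ray(c,e[0],.105))
for d in((22,0),(-22,0)):print(ray(c,(e[0][0]+e[1][0]/2*np.sign(d[0]),e[0][1]),.105))
```

```text
t 1.7667 pos [ 0.5208 -0.1045  0.1901] rot [ 3.1412e+00  8.0000e-04 -9.4000e-02] shift cm [ 0.   -0.26 11.21] rv [ 0.0004  0.0009 -0.004 ] F [ 0.52 -0.68  0.1 ] gap 0.0853
[ 0.52558775 -0.03954854  0.30755389]
((320.85345458984375, 252.05160522460938), (70.24044799804688, 73.12129211425781), 88.01937103271484) [ 0.51926958 -0.10416777  0.105     ]
[ 0.53975329 -0.10609772  0.105     ]
[ 0.49878281 -0.10223752  0.105     ]
```

View pics/w1.png

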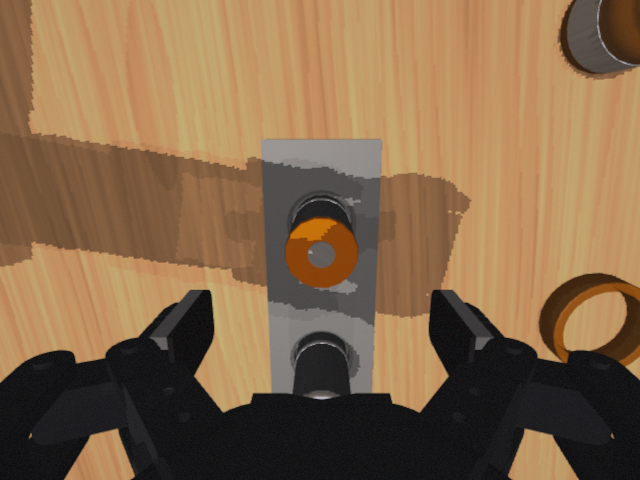

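The wrist picture shows the orange cap at (321,252), centred between the jaws. Both views agree to within 2.5 mm, so I'll descend.

>>> carry_out:
  commands:
    - [[0,-0.1,1,0,0,0,8.5],[-0.1,-0.1,3,0,0,0,8.5],[-0.1,-0.1,5,0,0,0,8.5],[-0.1,-0.1,7,0,0,0,8.5],[-0.1,-0.1,9,0,0,0,8.5],[-0.1,-0.1,10.3,0,0,0,8.5],[-0.1,-0.1,11,0,0,0,8.5],[-0.1,-0.1,11.2,0,0,0,8.5],[-0.1,-0.1,11.2,0,0,0,7],[-0.1,-0.1,11.2,0,0,0,6]]
  squeeze: 60

```text
time: 2.65
ee_pos: [0.5209, -0.1037, 0.0789]
tool_rot: [3.141, -0.001, -0.095]
contact_force: [0.9, 0.4, -0.2]
finger_gap: 0.0635
```

>>> carry_out:
  commands:
    - [[0,0,0,0,0,0,5.2],[0,0,0,0,0,0,4.7],[0,0,0,0,0,0,4.3],[0,0,0,0,0,0,3.8],[0,0,0,0,0,0,3.5],[0,0,0,0,0,0,3.5],[0,0,0,0,0,0,3.5],[0,0,0,0,0,0,3.5],[0,0,0,0,0,0,3.5],[0,0,0,0,0,0,3.5]]
  squeeze: 60

```text
time: 3.48
ee_pos: [0.5212, -0.1035, 0.0794]
tool_rot: [3.141, -0.002, -0.094]
contact_force: [-0.7, 0.2, 6.4]
finger_gap: 0.0423
```

Run:
```python
from h import *
go(.520,-.103,.078);print(readout.observe()["moment"],readout.observe()["joint_efforts"])
```

```text
t 3.4833 pos [ 0.5212 -0.1035  0.0794] rot [ 3.1411e+00 -1.7000e-03 -9.3700e-02] shift cm [-0.12 -0.04  0.14] rv [ 0.0004 -0.0017 -0.0037] F [-0.68  0.2   6.44] gap 0.0423
[-0.04849306  0.27980383 -0.01373282] [ 1.52556770e-01 -3.42611432e+01 -1.90615636e+01  9.93349543e-02
 -3.50227095e-01  1.67861459e-02]
```

>>> carry_out:
  commands:
    - [[0,0,-0.3,0,0,0,3.5],[0,0,-1,0,0,0,3.5],[0,0,-2,0,0,0,3.5],[0,0,-3,0,0,0,3.5],[0,0,-4,0,0,0,3.5],[0,0,-5,0,0,0,3.5],[0,0,-6,0,0,0,3.5],[0,0,-6.7,0,0,0,3.5],[0,0,-7,0,0,0,3.5],[0,0,-7,0,0,0,3.5]]
  squeeze: 60

```text
time: 4.32
ee_pos: [0.5211, -0.1035, 0.1495]
tool_rot: [3.141, -0.002, -0.094]
contact_force: [0.3, 0.1, -0.6]
finger_gap: 0.042
```

>>> carry_out:
  commands:
    - [[0,0,0,0,0,0,3.5],[0,0,0,0,0,0,3.5],[0,0,0,0,0,0,3.5],[0,0,0,0,0,0,3.5],[0,0,0,0,0,0,3.5],[0,0,0,0,0,0,3.5],[0,0,0,0,0,0,3.5],[0,0,0,0,0,0,3.5],[0,0,0,0,0,0,3.5],[0,0,0,0,0,0,3.5]]
  squeeze: 60

```text
time: 5.15
ee_pos: [0.5204, -0.1032, 0.1483]
tool_rot: [-3.142, -0.0, -0.094]
contact_force: [-0.3, 0.5, -0.3]
finger_gap: 0.0424
```

>>> carry_out:
  commands:
    - [[0,0,0,0,0,0,3.5],[0,0,0,0,0,0,3.5],[0,0,0,0,0,0,3.5],[0,0,0,0,0,0,3.5],[0,0,0,0,0,0,3.5],[0,0,0,0,0,0,3.5],[0,0,0,0,0,0,3.5],[0,0,0,0,0,0,3.5],[0,0,0,0,0,0,3.5],[0,0,0,0,0,0,3.5]]
  squeeze: 60

```text
time: 5.98
ee_pos: [0.5203, -0.1032, 0.1483]
tool_rot: [3.142, 0.0, -0.094]
contact_force: [0.0, -0.6, -1.3]
finger_gap: 0.0424
```

Run:
```python
from h import *
go(.520,-.103,.078)
c=eyes.camera("scene");save(c,"s1");cv2.imwrite("pics/s1c.png",cv2.resize(cv2.cvtColor(c["image"][150:400,80:380],cv2.COLOR_RGB2BGR),None,fx=2,fy=2))
print(readout.observe()["contact_force"],readout.observe()["joint_efforts"])
```

```text
t 5.9833 pos [ 0.5203 -0.1032  0.1483] rot [ 3.1416  0.     -0.094 ] shift cm [-0.04 -0.02  7.03] rv [ 0.     0.    -0.004] F [ 0.05 -0.65 -1.3 ] gap 0.0424
[-0.57793718 -0.006425   -1.57943993] [-6.01355823e-04 -3.59706223e+01 -2.40196949e+01 -1.74739554e-03
  6.46595290e-04 -1.08562682e-05]
```

View pics/s1c.png

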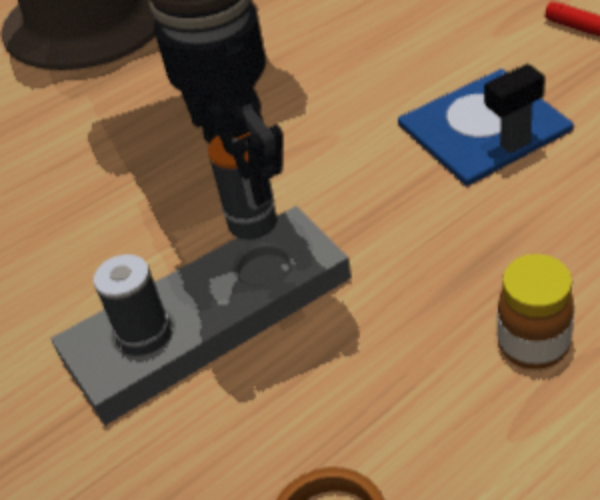

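Orange is clear of the rack and upright in this view. The reading of about -1.4 N suggests it is the light one. I'll put it back now.

>>> carry_out:
  commands:
    - [[0,0,0.5,0,0,0,3.5],[0,0,1.5,0,0,0,3.5],[0.05,0,2.7,0,0,0,3.5],[0.05,0,3.9,0,0,0,3.5],[0.05,0,4.8,0,0,0,3.5],[0.05,0,5.4,0,0,0,3.5],[0.05,0,6,0,0,0,3.5],[0.05,0,6.5,0,0,0,3.5],[0.05,0,6.9,0,0,0,3.5],[0.05,0,6.9,0,0,0,3.5]]
  squeeze: 60

```text
time: 6.87
ee_pos: [0.5214, -0.1034, 0.0797]
tool_rot: [3.141, -0.001, -0.094]
contact_force: [0.2, 0.3, -1.4]
finger_gap: 0.0423
```

```bash
python3 -c "
from h import *
go(.5205,-.103,.078)"
```

```text
t 6.8667 pos [ 0.5214 -0.1034  0.0797] rot [ 3.1415e+00 -5.0000e-04 -9.4000e-02] shift cm [-0.09 -0.03  0.17] rv [ 0.0001 -0.0005 -0.004 ] F [ 0.19  0.32 -1.36] gap 0.0423
```

Not yet touching. I'll lower gently by another 2 mm and look at the force.

>>> carry_out:
  commands:
    - [[0,0,0,0,0,0,3.5],[0,0,0,0,0,0,3.5],[0,0,0,0,0,0,3.5],[0,0,0.05,0,0,0,3.5],[0,0,0.1,0,0,0,3.5],[0,0,0.15,0,0,0,3.5],[0,0,0.2,0,0,0,3.5],[0,0,0.2,0,0,0,3.5],[0,0,0.2,0,0,0,3.5],[0,0,0.2,0,0,0,3.5]]

```text
time: 7.7
ee_pos: [0.5212, -0.1034, 0.0794]
tool_rot: [3.142, 0.0, -0.094]
contact_force: [-4.6, 1.2, 13.1]
finger_gap: 0.0421
```

It is on the nest floor: same height as when gripped, with a 13 N push back. Releasing, rising, and moving over to white.

>>> carry_out:
  commands:
    - [[0,0,-0.15,0,0,0,3.5],[0,0,-0.15,0,0,0,4.5],[0,0,-0.15,0,0,0,5.5],[0,0,-0.15,0,0,0,6.5],[0,0,-0.15,0,0,0,7.5],[0,0,-0.15,0,0,0,8.5],[0,0,-0.15,0,0,0,8.5],[0,0,-0.15,0,0,0,8.5],[0,0,-0.15,0,0,0,8.5],[0,0,-0.15,0,0,0,8.5]]

```text
time: 8.53
ee_pos: [0.5208, -0.1033, 0.0787]
tool_rot: [-3.142, 0.0, -0.094]
contact_force: [-0.4, 0.2, 0.7]
finger_gap: 0.0851
```

>>> carry_out:
  commands:
    - [[0,0,-1,0,0,0,8.5],[0,0,-3,0,0,0,8.5],[0,0,-5,0,0,0,8.5],[0,0,-7,0,0,0,8.5],[0,0,-9,0,0,0,8.5],[0,0,-10.5,0,0,0,8.5],[0,0,-11,0,0,0,8.5],[0,0,-11,0,0,0,8.5],[0,0,-11,0,0,0,8.5],[0,0,-11,0,0,0,8.5]]

```text
time: 9.37
ee_pos: [0.5199, -0.103, 0.1877]
tool_rot: [-3.141, 0.002, -0.094]
contact_force: [0.9, 0.7, 0.6]
finger_gap: 0.0852
```

Run:
```python
from h import *
go(.509,-.2225,.19)
c=eyes.camera("wrist");save(c,"w2")
m=cv2.inRange(cv2.cvtColor(c["image"],cv2.COLOR_RGB2HSV),(5,150,90),(20,255,255))
k=cv2.convexHull(max(cv2.findContours(m,0,2)[0],key=cv2.contourArea));e=cv2.fitEllipse(k);print(e,ray(c,e[0],.105))
```

```text
t 9.3667 pos [ 0.5199 -0.103   0.1877] rot [-3.1412e+00  2.2000e-03 -9.4000e-02] shift cm [ 0.04 12.   -0.24] rv [-0.0004  0.0022 -0.004 ] F [0.93 0.66 0.57] gap 0.0852
((323.47320556640625, 255.65074157714844), (70.9455337524414, 73.78998565673828), 88.7105484008789) [ 0.51958692 -0.10411645  0.105     ]
```

View pics/w2.png

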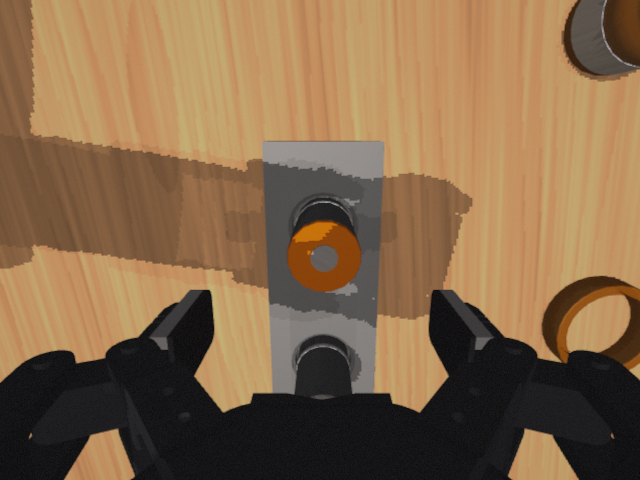

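Orange stands in its nest again, with its cap at (323,256) in the same place as before. White next, 12 cm along tool y.

>>> carry_out:
  commands:
    - [[0,0.8,0,0,0,0,8.5],[0,3,0,0,0,0,8.5],[0,5.5,0,0,0,0,8.5],[0,8,0,0,0,0,8.5],[0,10.3,0,0,0,0,8.5],[0,11.6,0,0,0,0,8.5],[0,12,0,0,0,0,8.5],[0,12,0,0,0,0,8.5],[0,12,0,0,0,0,8.5],[0,12,0,0,0,0,8.5]]

```text
time: 10.25
ee_pos: [0.5095, -0.2217, 0.1884]
tool_rot: [-3.141, 0.001, -0.093]
contact_force: [-0.1, -0.1, -0.2]
finger_gap: 0.0847
```

Run:
```python
from h import *
go(.5095,-.2225,.078)
c=eyes.camera("wrist");save(c,"w3")
im=cv2.cvtColor(c["image"],cv2.COLOR_RGB2HSV)
m=cv2.inRange(im,(0,0,165),(179,60,255));m[:180]=0;m[290:]=0;m[:,:260]=0;m[:,390:]=0
k=cv2.convexHull(max(cv2.findContours(m,0,2)[0],key=cv2.contourArea));e=cv2.fitEllipse(k);print(e,ray(c,e[0],.105))
```

```text
t 10.25 pos [ 0.5095 -0.2217  0.1884] rot [-3.1407e+00  7.0000e-04 -9.3200e-02] shift cm [ 0.02  0.09 11.04] rv [-0.0009  0.0007 -0.0032] F [-0.1  -0.11 -0.25] gap 0.0847
((313.3348083496094, 233.10067749023438), (16.767900466918945, 43.785614013671875), 73.92782592773438) [ 0.50470324 -0.2089298   0.105     ]
```

View pics/w3.png

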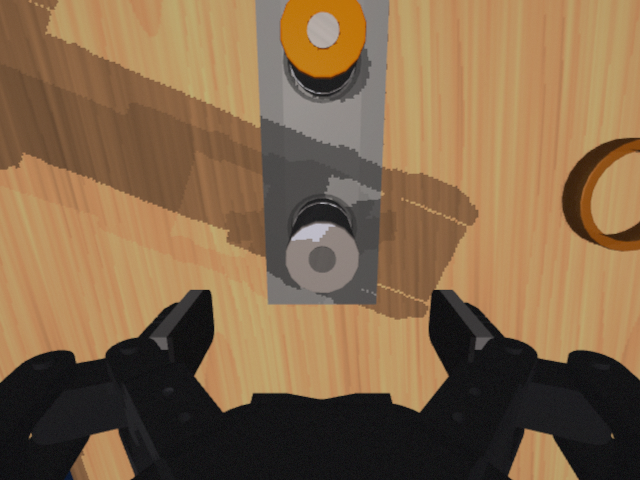

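The white cap is centred at (322,257), the same picture spot orange had. The mask caught only the lit sliver, so I dismiss its number. Descend and grip.

>>> carry_out:
  commands:
    - [[0,0,1,0,0,0,8.5],[0,0.05,3,0,0,0,8.5],[0,0.05,5,0,0,0,8.5],[0,0.05,7,0,0,0,8.5],[0,0.05,9,0,0,0,8.5],[0,0.05,10.3,0,0,0,8.5],[0,0.05,10.9,0,0,0,8.5],[0,0.05,11,0,0,0,8.5],[0,0.05,11,0,0,0,7],[0,0.05,11,0,0,0,6]]
  squeeze: 60

```text
time: 11.13
ee_pos: [0.5105, -0.2236, 0.0797]
tool_rot: [3.141, -0.002, -0.094]
contact_force: [0.2, 1.1, 0.1]
finger_gap: 0.0633
```

>>> carry_out:
  commands:
    - [[0,0,0,0,0,0,5.2],[0,0,0,0,0,0,4.7],[0,0,0,0,0,0,4.3],[0,0,0,0,0,0,3.8],[0,0,0,0,0,0,3.5],[0,0,0,0,0,0,3.5],[0,0,0,0,0,0,3.5],[0,0,0,0,0,0,3.5],[0,0,0,0,0,0,3.5],[0,0,0,0,0,0,3.5]]
  squeeze: 60

```text
time: 11.97
ee_pos: [0.5099, -0.2237, 0.0801]
tool_rot: [3.141, -0.001, -0.094]
contact_force: [-2.5, 0.4, 5.6]
finger_gap: 0.0427
```

>>> carry_out:
  commands:
    - [[0,0,-0.3,0,0,0,3.5],[0,0,-1,0,0,0,3.5],[0,0,-2,0,0,0,3.5],[0,0,-3,0,0,0,3.5],[0,0,-4,0,0,0,3.5],[0,0,-5,0,0,0,3.5],[0,0,-6,0,0,0,3.5],[0,0,-6.7,0,0,0,3.5],[0,0,-7,0,0,0,3.5],[0,0,-7,0,0,0,3.5]]
  squeeze: 60

```text
time: 12.8
ee_pos: [0.5103, -0.2236, 0.1501]
tool_rot: [3.141, -0.002, -0.094]
contact_force: [-0.4, 0.1, -5.3]
finger_gap: 0.0423
```

>>> carry_out:
  commands:
    - [[0,0,0,0,0,0,3.5],[0,0,0,0,0,0,3.5],[0,0,0,0,0,0,3.5],[0,0,0,0,0,0,3.5],[0,0,0,0,0,0,3.5],[0,0,0,0,0,0,3.5],[0,0,0,0,0,0,3.5],[0,0,0,0,0,0,3.5],[0,0,0,0,0,0,3.5],[0,0,0,0,0,0,3.5]]
  squeeze: 60

```text
time: 13.63
ee_pos: [0.5095, -0.2233, 0.1488]
tool_rot: [3.142, -0.0, -0.094]
contact_force: [0.0, -0.1, -5.4]
finger_gap: 0.0426
```

>>> carry_out:
  commands:
    - [[0,0,0,0,0,0,3.5],[0,0,0,0,0,0,3.5],[0,0,0,0,0,0,3.5],[0,0,0,0,0,0,3.5],[0,0,0,0,0,0,3.5],[0,0,0,0,0,0,3.5],[0,0,0,0,0,0,3.5],[0,0,0,0,0,0,3.5],[0,0,0,0,0,0,3.5],[0,0,0,0,0,0,3.5]]
  squeeze: 60

```text
time: 14.47
ee_pos: [0.5095, -0.2233, 0.1488]
tool_rot: [3.142, -0.0, -0.094]
contact_force: [-0.8, 0.4, -5.4]
finger_gap: 0.0424
```

Run:
```python
from h import *
go(.497,.204,.20,0.3)
```

```text
t 14.4667 pos [ 0.5095 -0.2233  0.1488] rot [ 3.1416 -0.     -0.094 ] shift cm [ -5.26 -42.42  -5.12] rv [ 0.     0.    -0.394] F [-0.83  0.41 -5.41] gap 0.0424
```

White pulls 5.4 N against orange's 1.4 N, so white is the heavy one. I'll raise it well over the orange cap and carry it to the reader.

>>> carry_out:
  commands:
    - [[0,0,-0.4,0,0,0,3.5],[0,0,-1.2,0,0,0,3.5],[0,0,-2.2,0,0,0,3.5],[0,0,-3.4,0,0,0,3.5],[0,0,-4.6,0,0,0,3.5],[0,-0.5,-5.6,0,0,0,3.5],[0,-1.5,-6.2,0,0,0,3.5],[0,-3,-6.5,0,0,0,3.5],[0,-5,-6.5,0,0,0,3.5],[0,-7,-6.5,0,0,0,3.5]]
  squeeze: 60

```text
time: 15.3
ee_pos: [0.5163, -0.1523, 0.2148]
tool_rot: [-3.141, -0.001, -0.095]
contact_force: [0.0, 1.0, -5.1]
finger_gap: 0.0424
```

>>> carry_out:
  commands:
    - [[0,-2.2,0,0,0,0,3.5],[0,-4.5,0,0,0,0,3.5],[-0.4,-7,0,0,0,0,3.5],[-0.9,-9.5,0,0,0,0,3.5],[-1.4,-12,0,0,0,0,3.5],[-1.9,-14.5,0,0,0,0,3.5],[-2.4,-17,0,0,0,0,3.5],[-2.8,-19.3,0,0,0,0,3.5],[-3.2,-21.3,0,0,0,0,3.5],[-3.5,-23,0,0,0,0,3.5]]
  squeeze: 60

```text
time: 16.13
ee_pos: [0.5019, 0.0812, 0.2143]
tool_rot: [-3.141, 0.0, -0.093]
contact_force: [-1.3, 0.0, -5.6]
finger_gap: 0.0425
```

Run:
```python
from h import *
go(.499,.206,.178,-.094)
```

```text
t 16.1333 pos [0.5019 0.0812 0.2143] rot [-3.1406e+00  1.0000e-04 -9.2900e-02] shift cm [ -1.45 -12.4    3.64] rv [-0.001   0.0001  0.0011] F [-1.35  0.05 -5.57] gap 0.0425
```

>>> carry_out:
  commands:
    - [[-0.2,-1.8,0,0,0,0,3.5],[-0.5,-3.8,0,0,0,0,3.5],[-0.7,-5.8,0.4,0,0,0,3.5],[-0.9,-7.8,1,0,0,0,3.5],[-1.1,-9.5,1.7,0,0,0,3.5],[-1.2,-10.8,2.4,0,0,0,3.5],[-1.3,-11.7,3,0,0,0,3.5],[-1.4,-12.1,3.4,0,0,0,3.5],[-1.4,-12.2,3.6,0,0,0,3.5],[-1.4,-12.2,3.6,0,0,0,3.5]]
  squeeze: 60

```text
time: 16.97
ee_pos: [0.4998, 0.2011, 0.1771]
tool_rot: [3.14, 0.001, -0.094]
contact_force: [-0.8, -0.8, -5.3]
finger_gap: 0.0422
```

>>> carry_out:
  commands:
    - [[0,0,0,0,0,0,3.5],[0,0,0,0,0,0,3.5],[0,0,0,0,0,0,3.5],[0,0,0,0,0,0,3.5],[0,0,0,0,0,0,3.5],[0,0,0,0,0,0,3.5],[0,0,0,0,0,0,3.5],[0,0,0,0,0,0,3.5],[0,0,0,0,0,0,3.5],[0,0,0,0,0,0,3.5]]
  squeeze: 60

```text
time: 17.8
ee_pos: [0.5003, 0.2015, 0.1778]
tool_rot: [-3.142, 0.0, -0.094]
contact_force: [-0.3, 1.0, -5.9]
finger_gap: 0.0424
```

Run:
```python
from h import *
go(.499,.206,.178,-.094)
c=eyes.camera("scene");save(c,"s2");save(eyes.camera("top"),"t2")
a,b=[cv2.imread(f"pics/{n}.png") for n in("s2","t2")]
cv2.imwrite("pics/end.png",np.vstack([a[80:420],b[130:390]]))
```

```text
t 17.8 pos [0.5003 0.2015 0.1778] rot [-3.1416e+00  1.0000e-04 -9.3900e-02] shift cm [-0.17 -0.44 -0.02] rv [-0.      0.0001  0.0001] F [-0.33  1.02 -5.86] gap 0.0424
```

View pics/end.png

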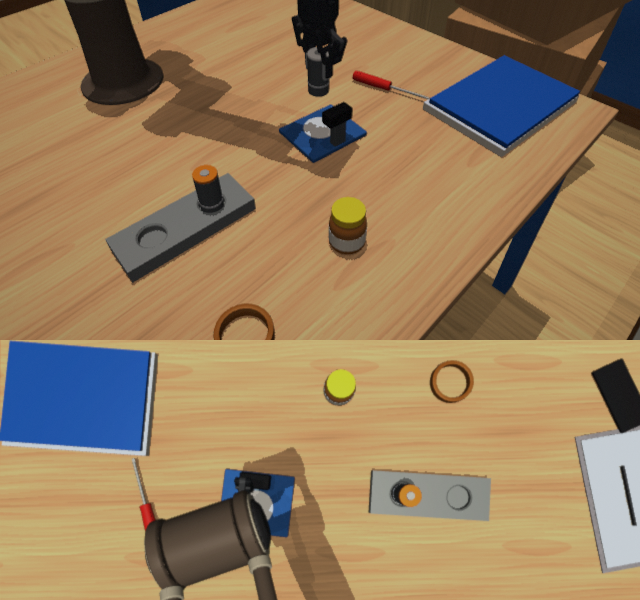

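The final view shows white upright above the circle at (317,90), orange in its nest at (207,185), and the bystanders in place. I'll correct 4 mm in y, settle, and hand in.

>>> carry_out:
  commands:
    - [[0,-0.1,0,0,0,0,3.5],[-0.1,-0.2,0,0,0,0,3.5],[-0.1,-0.3,0,0,0,0,3.5],[-0.1,-0.4,0,0,0,0,3.5],[-0.1,-0.4,0,0,0,0,3.5],[-0.1,-0.4,0,0,0,0,3.5],[-0.1,-0.4,0,0,0,0,3.5],[-0.1,-0.4,0,0,0,0,3.5],[-0.1,-0.4,0,0,0,0,3.5],[-0.1,-0.4,0,0,0,0,3.5]]
  squeeze: 60

```text
time: 18.73
ee_pos: [0.4997, 0.2055, 0.1778]
tool_rot: [3.142, 0.0, -0.094]
contact_force: [-0.1, 0.7, -4.5]
finger_gap: 0.0429
```

>>> carry_out:
  commands:
    - [[0,0,0,0,0,0,3.5],[0,0,0,0,0,0,3.5],[0,0,0,0,0,0,3.5],[0,0,0,0,0,0,3.5],[0,0,0,0,0,0,3.5],[0,0,0,0,0,0,3.5],[0,0,0,0,0,0,3.5],[0,0,0,0,0,0,3.5],[0,0,0,0,0,0,3.5],[0,0,0,0,0,0,3.5]]
  squeeze: 60

```text
time: 19.57
ee_pos: [0.4997, 0.2056, 0.1778]
tool_rot: [-3.142, 0.0, -0.094]
contact_force: [-0.4, -0.7, -4.7]
finger_gap: 0.0427
```

```bash
python3 -c "
from h import *
go(.499,.206,.178,-.094);print(abs(readout.observe()['joint_velocities']).max());print(workorder.hand_in())"
```

```text
t 19.5667 pos [0.4997 0.2056 0.1778] rot [-3.1416e+00  1.0000e-04 -9.4000e-02] shift cm [-0.07 -0.04 -0.02] rv [-0.      0.0001  0.    ] F [-0.42 -0.68 -4.65] gap 0.0427
0.0028623066787102254
the job is handed in; nothing more can be done
None
```

The job is handed in at about 19.6 s, with the arm holding the white-capped cartridge, which is the heavier one. I lifted orange first and held it clear of the rack for more than a second; it read about 1.4 N, so it has the dummy. I stood it back in its nest, then lifted white the same way; it read about 5.4 N, so it has the steel core.

- **Final pose:** White is upright and still, within about 1 mm of the measured centre of the white circle. Its underside is about 10 cm above the circle.
- **Rest of the scene:** The last pictures show orange standing in its nest and the jar, tape roll and screwdriver where they were. I took them just before a final 4 mm correction.
- **Checks that disagreed:**
  - The scene camera put the circle 5 to 7 mm away from the top camera's estimate because the reading head hides part of it, so I used the top view.
  - The colour mask for the white cap failed in shadow, so I centred over it by eye in the wrist picture.
  - White's weight reading varied by about 0.7 N, far less than its difference from orange.

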